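# Fit the filter insert and hold the leak-test coupler on the nipple

## Task

Get the analyser's wash manifold ready for its leak test: press the filter insert firmly down into the manifold's recess until it lies flush and let it go, then take the test coupler, push it squarely onto the tilted nipple until it snaps, and keep pushing until the nipple's spring collar is fully down. Finish while still gripping the coupler and holding it fully home against the spring; do not put it down or let go. Leave the bottle, the slide box and the jar where they are.

Things in the scene. Friction and masses are not known exactly. Their poses are not given: they have to be found in the camera images.
- manifold: aluminium manifold block fixed to the bench, 84 (x) x 170 (y) x 36 mm high, yaw varies; origin: centre of its underside, z up. Its -x side faces roughly towards the robot. In its flat top, at (0, +42) mm, is the rectangular recess; on its other half, at (0, -45) mm, stands the tilted nipple.
- recess (a point): centre of the flat floor of the recess, 22 mm above the bench; axes as the manifold's. The recess is 47 mm (x) x 33 mm (y) and 14 mm deep, with a 2 mm chamfer around its mouth.
- insert: white filter insert, loose on the bench, about 60 g: plate 44 (x) x 30 (y) x 14 mm, on it a centred grip fin 36 (x) x 12 (y) mm, 22 mm tall. Origin: centre of its underside, z up. Fits the recess either way round, long side along the manifold's x, 1.5 mm play each side. Seated, its underside is on the recess floor, the plate flush with the manifold's top, the fin proud.
- nipple: steel test nipple on a round boss 34 mm wide. Origin: centre of the boss's end face, 48 mm above the bench; z points out along the nipple, leaning 0.44 rad from vertical towards the manifold's -x. Pin 12 mm in diameter, 24 mm long, the last 6 mm tapering to 7 mm; 14 mm out three small sprung balls stand out to a radius of 9.5 mm. A spring collar surrounds its foot.
- collar (a joint): spring collar round the nipple's foot: brass disc 26 mm wide, 4 mm thick, sliding along the nipple, pressed by the coupler's rim. 0 = up (upper face 12 mm from the boss along the nipple), 0.008 m = fully down (face 4 mm from the boss). Its spring pushes back with 3 N at 0, rising to 11 N fully down.
- coupler: leak-test coupler, loose, about 220 g, standing on its open mouth. Origin: centre of the mouth, z up, 72 mm overall: round steel sleeve 28 mm wide to 24 mm, then the black grip, 26 x 26 mm square, sides square to its x and y, 24 to 66 mm, then a round dial 24 mm wide. Any turn about its axis fits the nipple. Let go at home, it springs back 3.5 mm.
- coupler_lip (a point): centre of the lip inside the coupler's mouth, 3.5 mm up its axis; axes as the coupler's. The mouth is a 21 mm funnel narrowing to the 16 mm lip; behind it the bore is 22 mm wide, 24 mm deep. The lip meets the nipple's balls with the mouth 14 mm from the boss, passes them at about 8 N and snaps in to about 7.5 mm; then the collar's spring resists down to home, mouth at 4 mm.
- bottle: white reagent bottle with red cap, 68 mm diameter, 170 mm tall, loose; leave it. Origin: centre of the underside.
- slidebox: grey slide box, 87 x 102 x 36 mm, loose; leave it. Origin: centre of the underside.
- jar: small glass jar with white lid, 54 mm diameter, 65 mm tall, loose; leave it. Origin: centre of the underside.
Things that resemble listed ones, but are neither listed nor needed, are in the scene too. What is shaped like the insert but turquoise is not meant. Of the things that look like the manifold, the smaller one is meant.

How it is judged:
On the way, in this order (a step that is already met when the one before it is completed fails the run):
1. the insert is pressed flush in the recess, with at least 4 N (horizontal distance between insert and recess below 0.004 m and z of insert in the frame of recess below 0.002 m and angle between the z axis of insert and the z axis of manifold, either way round below 0.08 rad and contact force between insert and manifold above 4 N), for 0.1 s.
2. the insert sits flush and the fingers have let go of it (horizontal distance between insert and recess below 0.004 m and z of insert in the frame of recess below 0.002 m and angle between the z axis of insert and the z axis of manifold, either way round below 0.08 rad and contact force between the fingers and insert below 0.05 N and distance between the grasp point and insert above 0.08 m), for 0.2 s.
3. the gripped coupler has snapped squarely onto the nipple and holds the collar down (distance between coupler and nipple below 0.0085 m and z of coupler in the frame of nipple between 0 and 0.0075 m and angle between the z axis of coupler and the z axis of nipple, either way round below 0.12 rad and value of joint collar above 0.0055 m and contact force between coupler and manifold above 5 N and contact force between the fingers and coupler above 3 N), for 0.3 s.
At the end, for the whole second after the job is handed in: Insert in the recess: within 4 mm of centre, 2 mm of the floor, level to 0.08 rad, let go. Coupler gripped and still, mouth under 7.5 mm from the boss, axis within 0.12 rad of the nipple's, collar down over 5.5 of 8 mm, pushed with over 5 N (all of step 3 and horizontal distance between insert and recess below 0.004 m and z of insert in the frame of recess below 0.002 m and angle between the z axis of insert and the z axis of manifold, either way round below 0.08 rad and contact force between the fingers and insert below 0.05 N and linear speed of coupler below 0.02 m/s); the arm keeps its last pose, push and grip.
It fails at once if the bottle was moved more than 30 mm or tipped (distance of bottle from where it was at the start of the episode above 0.03 m or angle between bottle's own z axis and vertical above 0.3 rad).
It fails at once if the slidebox was moved more than 30 mm or tipped (distance of slidebox from where it was at the start of the episode above 0.03 m or angle between slidebox's own z axis and vertical above 0.3 rad).
It fails at once if the jar was moved more than 30 mm or tipped (distance of jar from where it was at the start of the episode above 0.03 m or angle between jar's own z axis and vertical above 0.3 rad).
It also fails if it takes over 51 s, if anything falls off the work surface, if the arm or the gripper's body presses on something with over 40 N, if the wrist force passes 120 N, or if a joint passes its speed limit or range.

## Robot

A 6-joint arm with a two-finger parallel gripper is mounted at the origin on the work surface. World frame = base frame: x ahead of the robot, y to its left, z up, the work surface at z = 0. Lengths are in m, angles in rad, forces in N, time in s.
With the tool pointing down it reaches from about 0.325 to 0.9 m from the base axis. Payload 6.1 kg.
Tool frame: the origin (TCP) lies on the centre line of the jaws, within the pads' length; the fingertips stand 8 mm ahead of it and the grasp point (between the pads) lies 11 mm behind it; z points along the fingers, y is the direction in which the jaws open and shut (so a half turn about z gives the same grasp; the last joint's range is limited). The gripper opens to 85 mm and grips with 20 to 120 N. Pads are 22 mm wide; open, the fingers measure 114 mm over their backs; the gripper's body (76 mm by 85 mm) begins 54 mm behind the grasp point. The pads swing forward as they close: fully open they stand 13 mm farther back than shut.
Start: joints at [0.995, 0.22, 1.526, -0, 1.395, -0.126], TCP at [0.272, 0.563, 0.239] pointing down, gripper open.
Joint ranges: [-2.98, 2.98], [-0.91, 2.08], [0.09, 2.57], [-1.24, 4.39], [0.2, 2.65], [-2.68, 2.68]. Speed limits (rad/s): [2.57, 2.57, 3.01, 3.14, 3.14, 3.14].

## Interface

Orientations are given as a rotation vector (axis times angle).
In Python, from cell import r gives the robot as it stands.
- The arm moves only by the tool servo_tool, never from a script. Its argument "increments" is a list of rows, each an object of numbers: "dx", "dy", "dz": the shift along the tool's x, y, z in mm; "ax", "ay", "az": the turn, a rotation vector about the tool's x, y, z in degrees; "gripper": the closure, from 0 (fully open) to 1 (shut). In form: [{"dx": .., "dy": .., "dz": .., "ax": .., "ay": .., "az": .., "gripper": ..}, ...]. A call has 1 to 12 rows; each row is the pose to reach, as a shift and turn from the pose commanded when the call began, along the tool's axes at that moment; what a row does not reach only later rows make up. A row lasts 1/10 s, in which the tool goes at most 50 mm and 8.59 degrees, less where a joint would pass 70% of its speed; a pose out of reach is approached as far as the arm can. A call with a gripper value outside its range is refused whole. The fingers move at their own pace and stop on an object; "squeeze" is the grip in N (left out, the last holds). Time passes only in rows, so rows that repeat a pose let the fingers close. It gives the time, the measured TCP pose, the force and the opening at its end, in the units of the state.
- r.sense(): the state, without advancing time (a new reading comes with each control period).
- r.grab_frame(name): name is "scene" or "top" or "wrist"; returns (picture, depth): 384x512x3 uint8, blue, green, red; 384x512 float32, m along the optical axis (not along the pixel's ray), 0 where there is no reading.
- r.calibration(name): a dict with "K" (3x3 intrinsics, pixels), "camera_from_world" (4x4, takes a point from world to camera coordinates). Camera axes: x right, y up, looking along -z (the intrinsics and any distortion apply to the point x, -y, -z); pixel columns grow to the right and rows downward; lengths in m; the calibration is good to about 2 mm. A picture is of the moment at which its call begins: read the wrist's pose just before it. calibration takes no time and is no camera call; for the wrist camera it gives the pose at the moment of the call.
- r.finish_job(): hands the job in, once; it reports no verdict.
Trained networks look in the newest picture that a camera, given by its name, has taken for a name from the list of things; names that differ only in an ending like _2 or _b are one class to them, and where a whole thing is asked for, a point or a joint stands for the part that bears it (a point fixed in the world has none). Each returns a list of dicts, best first, with "p" (0 to 1); they miss things now and then, are a little off and sometimes report something else, mostly with a low value. They report only what shows in the picture. A call takes as long as a camera call. They do not tell look-alikes from the thing itself.
- r.spot_in(camera, label): "position" ([x, y, z] in m, in world coordinates, good to about 4 mm: the middle of the surface that is visible of it).
The state is a dict: "clock": time; "joint_positions": joint angles; "joint_velocities": joint speeds; "effort": joint torques, N m; "tool_pos": TCP position; "tcp_rot": TCP orientation; "force": force on the tool from outside, world axes, zero at the start; "ft_torque": the same for the moment, N m; "width": opening from 0.0 (shut) to 1.0 (fully open).
Only numpy, scipy, OpenCV 4.12 (cv2) and the standard library are available. Lean on these libraries where they do the work, as an engineer would, in place of code of your own. Each camera call takes 0.05 s, during which the arm holds its last target. There are 200 camera calls.

## Working session

There is one attempt and no reset: what is moved stays moved. The work goes in short steps, Python scripts to look and compute and a tool call to move; the robot and the scene stay as the last step left them, time stands still between calls to the robot, and variables do not carry over. Pictures are saved under pics/ and viewed, about 8 in all and at most 12, crops included, and the job is handed in when it is done.

Besides the shell and the picture viewer there is one more tool, called after "Emit:" in YAML: its name, and indented under it one key for each argument. servo_tool: Moves the arm, as the interface text tells. Its arguments: {"type":"object","properties":{"increments":{"type":"array","items":{"type":"object","properties":{"dx":{"type":"number"},"dy":{"type":"number"},"dz":{"type":"number"},"ax":{"type":"number"},"ay":{"type":"number"},"az":{"type":"number"},"gripper":{"type":"number"}}}},"squeeze":{"type":"number"}},"required":["increments"]}

```bash
ls; mkdir -p pics
cat > h.py <<'E'
import numpy as np, cv2
from cell import r
from scipy.spatial.transform import Rotation as R
def cloud(name):
    s=r.sense(); c=r.calibration(name); im,d=r.grab_frame(name)
    K=np.array(c["K"]); T=np.linalg.inv(np.array(c["camera_from_world"]))
    v,u=np.mgrid[:d.shape[0],:d.shape[1]]
    P=np.stack([(u-K[0,2])/K[0,0]*d,-(v-K[1,2])/K[1,1]*d,-d],-1)
    W=P@T[:3,:3].T+T[:3,3]; W[d==0]=np.nan
    return im,W
def tool():
    s=r.sense(); return np.array(s["tool_pos"]),R.from_rotvec(s["tcp_rot"])
def rel(p,Rt):
    """shift in mm in tool axes, rotvec deg"""
    t,Q=tool(); return Q.inv().apply(np.array(p)-t)*1000, np.degrees((Q.inv()*Rt).as_rotvec())
E
python3 - <<'E'
from h import *
np.set_printoptions(precision=4,suppress=True)
print(r.sense()); print(r.calibration("scene"),r.calibration("top"))
for n in ("top","scene"):
    im,W=cloud(n); cv2.imwrite(f"pics/{n}0.png",im); np.savez(f"{n}0.npz",im=im,W=W)
    c=r.calibration(n);K=np.array(c["K"]);E=np.array(c["camera_from_world"])
    for l in ("manifold","insert","coupler","nipple","recess","bottle","slidebox","jar"):
        for o in r.spot_in(n,l):
            q=E[:3,:3]@np.array(o["position"])+E[:3,3]; px=K@np.array([q[0],-q[1],-q[2]]); px=px[:2]/px[2]
            print(n,l,round(o["p"],2),np.array(o["position"]).round(3),px.round())
E
```

```text
pics
{'clock': 0.0, 'joint_positions': array([ 0.9949,  0.2212,  1.5276,  0.    ,  1.3947, -0.1261]), 'joint_velocities': array([-0.0012,  0.0013, -0.0001,  0.0004, -0.0014, -0.0007]), 'effort': array([  0.    , -49.6928, -38.9379,  -0.0003,   0.0115,   0.    ]), 'tool_pos': array([0.2714, 0.5623, 0.2382]), 'tcp_rot': array([-0.7005, -3.0618,  0.0029]), 'force': array([-0.4784, -0.5757,  0.1293]), 'ft_torque': array([-0.0006, -0.0123,  0.0344]), 'width': 1.0015044123103647}
{'K': array([[426.5831,   0.    , 264.1789],
       [  0.    , 426.5831, 178.785 ],
       [  0.    ,   0.    ,   1.    ]]), 'camera_from_world': array([[ 0.8719,  0.4896, -0.007 , -0.4972],
       [-0.4051,  0.7292,  0.5515,  0.1924],
       [ 0.2751, -0.478 ,  0.8342, -1.347 ],
       [ 0.    ,  0.    ,  0.    ,  1.    ]])} {'K': array([[473.7852,   0.    , 251.2874],
       [  0.    , 473.7852, 189.0871],
       [  0.    ,   0.    ,   1.    ]]), 'camera_from_world': array([[-0.0113, -0.9998, -0.0177,  0.0251],
       [ 0.9893, -0.0137,  0.145 , -0.5467],
       [-0.1452, -0.0159,  0.9893, -1.0095],
       [ 0. 
[... 698 characters left out ...]
0.66 [0.573 0.006 0.034] [266. 185.]
scene manifold 0.18 [0.714 0.279 0.103] [357. 121.]
scene insert 0.73 [0.482 0.287 0.017] [284. 110.]
scene insert 0.69 [0.565 0.278 0.013] [307. 122.]
scene coupler 0.7 [ 0.538 -0.261  0.057] [199. 255.]
scene nipple 0.96 [ 0.321 -0.231  0.074] [134. 204.]
scene nipple 0.69 [ 0.572 -0.03   0.05 ] [259. 191.]
scene recess 0.89 [ 0.324 -0.18   0.053] [150. 194.]
scene recess 0.77 [0.569 0.013 0.035] [266. 182.]
scene bottle 0.68 [0.713 0.281 0.104] [357. 120.]
scene slidebox 0.8 [0.794 0.026 0.038] [344. 213.]
scene slidebox 0.53 [0.479 0.288 0.018] [284. 109.]
scene jar 0.85 [ 0.715 -0.278  0.063] [260. 296.]
scene jar 0.49 [0.57  0.011 0.033] [266. 183.]
```

Run:
```python
import cv2
a=cv2.imread("pics/top0.png");b=cv2.imread("pics/scene0.png")
cv2.imwrite("pics/top1.png",cv2.resize(a[60:360,90:420],None,fx=2,fy=2,interpolation=3)[:600,:800])
```

```text
(no output)
```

View pics/top1.png

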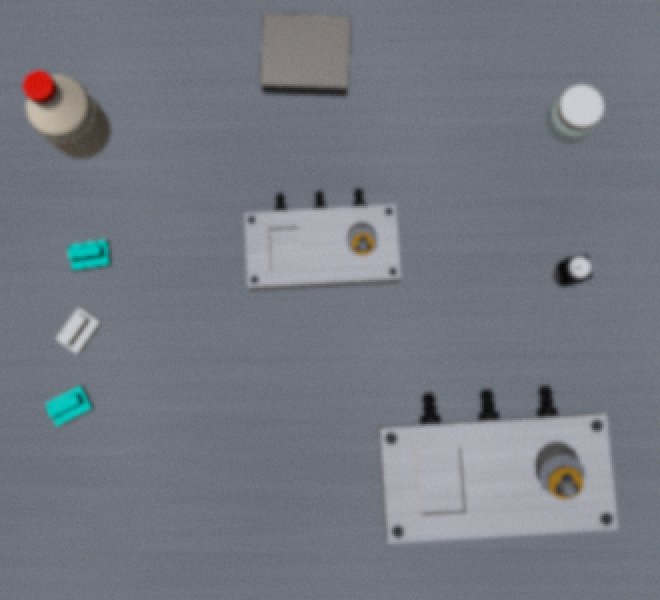

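View pics/scene0.png

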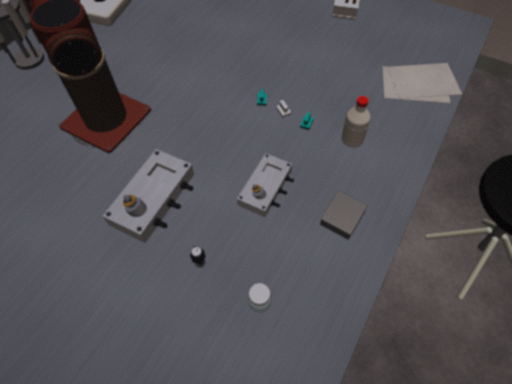

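The top crop shows two manifold look-alikes. The small one is at about (322,247) in the crop, i.e. (251,183) in the frame, and is about 170 mm long. The big one is at (500,480) and is about 250 mm long, so the small one is meant. The white insert is at (77,330), i.e. (130,224), between two turquoise ones at (89,254) and (69,405). The coupler is at (575,270).

```bash
cat >> h.py <<'E'
def rect(W,m):
    p=W[m][:,:2].astype(np.float32)*1000
    p=p[np.linalg.norm(p-np.median(p,0),axis=1)<150]
    return len(p),cv2.minAreaRect(p)
def near(W,c,rad,z0,z1):
    return (np.hypot(W[...,0]-c[0],W[...,1]-c[1])<rad)&(W[...,2]>z0)&(W[...,2]<z1)
E
python3 - <<'E'
from h import *
d=np.load("top0.npz");W=d["W"];im=d["im"]
print("mani",rect(W,near(W,(.565,.01),.12,.03,.041)))
print("nip",rect(W,near(W,(.565,-.03),.05,.055,.09)))
print("ins plate",rect(W,near(W,(.476,.294),.04,.008,.05)),"fin",rect(W,near(W,(.476,.294),.04,.026,.05)))
print("coup",rect(W,near(W,(.526,-.251),.04,.055,.09)), rect(W,near(W,(.526,-.251),.05,.01,.09)))
t,Q=tool();print(t,Q.as_matrix())
c=r.calibration("wrist");E=np.linalg.inv(c["camera_from_world"]);print(c["K"],"cam pos in tool",Q.inv().apply(E[:3,3]-t),"view dir in tool",Q.inv().apply(-E[:3,2]), Q.inv().apply(E[:3,1]))
cv2.imwrite("pics/crop.png",cv2.resize(im[200:250,105:160],None,fx=8,fy=8,interpolation=2))
E
```

```text
mani (2344, ((561.9774169921875, 19.474090576171875), (84.88948059082031, 170.16342163085938), 2.5769243240356445))
nip (105, ((562.9117431640625, -28.297929763793945), (23.983118057250977, 28.624300003051758), 57.51145553588867))
ins plate (269, ((472.3191223144531, 296.5434875488281), (30.450645446777344, 43.9831657409668), 54.346492767333984)) fin (104, ((472.3362121582031, 295.78692626953125), (12.791083335876465, 35.63140869140625), 53.52117156982422))
coup (158, ((528.7882690429688, -256.06683349609375), (26.14141845703125, 26.492216110229492), 8.06955337524414)) (228, ((528.5426025390625, -255.2926483154297), (26.88931655883789, 26.896133422851562), 4.524796485900879))
[0.27172106 0.56284157 0.23930601] [[-9.00559757e-01  4.34732244e-01  6.36071591e-06]
 [ 4.34732244e-01  9.00559757e-01  5.43229283e-06]
 [-3.36661193e-06  7.65731261e-06 -1.00000000e+00]]
[[341.19064569   0.         250.01572672]
 [  0.         341.19064569 194.31602398]
 [  0.           0.           1.        ]] cam pos in tool [ 0.07937203  0.00076029 -0.13354159] view dir in tool [-3.12238612e-01  5.39895740e-04  9.50003557e-01] [ 0.95000306 -0.00098822  0.31223901]
```

View pics/crop.png

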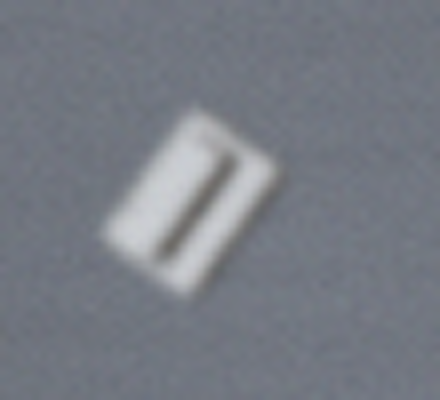

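The crop confirms the white insert, with its fin diagonal. The poses match the given sizes: manifold 84.9x170 mm, yaw 2.6°; insert 30.5x44 mm; coupler about 26 mm. Now I'll go above the insert.

```bash
cat >> h.py <<'E'
def down(ydir_deg):
    a=np.radians(ydir_deg); y=np.array([np.cos(a),np.sin(a),0]); z=np.array([0,0,-1.]); x=np.cross(y,z)
    return R.from_matrix(np.stack([x,y,z],1))
E
python3 - <<'E'
from h import *
print(rel([.4723,.296,.14],down(54)))
E
```

```text
(array([-296.63762471, -153.10940711,   99.30583745]), array([4.54788300e-04, 1.53205944e-04, 1.02317427e+01]))
```

Emit:
servo_tool:
  increments:
    - {"dx": -44, "dy": -23, "dz": 14, "az": 5}
    - {"dx": -88, "dy": -46, "dz": 28, "az": 10.2}
    - {"dx": -132, "dy": -69, "dz": 43, "az": 10.2}
    - {"dx": -176, "dy": -91, "dz": 58, "az": 10.2}
    - {"dx": -220, "dy": -114, "dz": 73, "az": 10.2}
    - {"dx": -262, "dy": -136, "dz": 88, "az": 10.2}
    - {"dx": -296.6, "dy": -153.1, "dz": 99.3, "az": 10.2}
    - {"dx": -296.6, "dy": -153.1, "dz": 99.3, "az": 10.2}
    - {"dx": -296.6, "dy": -153.1, "dz": 99.3, "az": 10.2}
    - {"dx": -296.6, "dy": -153.1, "dz": 99.3, "az": 10.2}

```text
invalid input
```

Run:
```python
from h import *
im,W=cloud("wrist"); cv2.imwrite("pics/w1.png",im)
t,Q=tool();print(t,r.sense()["clock"])
for z0,z1 in ((.008,.05),(.01,.018),(.03,.042)):
    print(z0,rect(W,near(W,t,.05,z0,z1)))
m=near(W,t,.05,.03,.045);print(np.nanmedian(W[m][:,2]), np.nanmedian(W[near(W,t,.08,-.02,.006)][:,2]))
```

```text
[0.2717288  0.56283808 0.23933396] 0.95
0.008 (0, ((0.0, 0.0), (0.0, 0.0), 0.0))
0.01 (0, ((0.0, 0.0), (0.0, 0.0), 0.0))
0.03 (0, ((0.0, 0.0), (0.0, 0.0), 0.0))
nan -0.0009582941895605324
  return _methods._mean(a, axis=axis, dtype=dtype,
  ret = um.true_divide(
  return np.nanmean(a, axis, out=out, keepdims=keepdims)
```

View pics/w1.png

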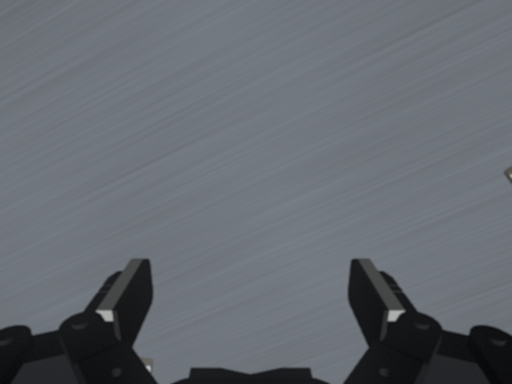

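The move was refused as invalid, so the picture shows only bench, with the fingers at the bottom. I'll retry with every key and one call at a time.

Emit:
servo_tool:
  increments:
    - {"dx": -44, "dy": -23, "dz": 14, "ax": 0, "ay": 0, "az": 5, "gripper": 0}
    - {"dx": -88, "dy": -46, "dz": 28, "ax": 0, "ay": 0, "az": 10.2, "gripper": 0}
    - {"dx": -132, "dy": -69, "dz": 43, "ax": 0, "ay": 0, "az": 10.2, "gripper": 0}
    - {"dx": -176, "dy": -91, "dz": 58, "ax": 0, "ay": 0, "az": 10.2, "gripper": 0}
    - {"dx": -220, "dy": -114, "dz": 73, "ax": 0, "ay": 0, "az": 10.2, "gripper": 0}
    - {"dx": -262, "dy": -136, "dz": 88, "ax": 0, "ay": 0, "az": 10.2, "gripper": 0}
    - {"dx": -296.6, "dy": -153.1, "dz": 99.3, "ax": 0, "ay": 0, "az": 10.2, "gripper": 0}
    - {"dx": -296.6, "dy": -153.1, "dz": 99.3, "ax": 0, "ay": 0, "az": 10.2, "gripper": 0}
    - {"dx": -296.6, "dy": -153.1, "dz": 99.3, "ax": 0, "ay": 0, "az": 10.2, "gripper": 0}
    - {"dx": -296.6, "dy": -153.1, "dz": 99.3, "ax": 0, "ay": 0, "az": 10.2, "gripper": 0}
  squeeze: 40

```text
clock: 1.95
tool_pos: [0.4721, 0.2968, 0.1405]
tcp_rot: [0.969, 2.988, 0.001]
force: [-0.1, 0.6, -0.2]
width: 0.998
```

Run:
```python
from h import *
im,W=cloud("wrist"); cv2.imwrite("pics/w2.png",im)
t,Q=tool();print(t,r.sense()["clock"])
for z0,z1 in ((.008,.05),(.01,.018),(.03,.042)):
    print(z0,rect(W,near(W,t,.05,z0,z1)))
m=near(W,t,.05,.03,.045);print(np.nanmedian(W[m][:,2]), np.nanmedian(W[near(W,t,.08,-.02,.006)][:,2]))
```

```text
[0.47189508 0.2972033  0.14060232] 2.0
0.008 (2066, ((475.631103515625, 297.9578857421875), (30.091157913208008, 44.115787506103516), 55.154808044433594))
0.01 (1228, ((475.631103515625, 297.9578857421875), (30.091157913208008, 44.115787506103516), 55.154808044433594))
0.03 (752, ((475.2477111816406, 297.8481140136719), (11.679353713989258, 35.69240951538086), 54.628177642822266))
0.03495221398468451 -0.0009766929467131813
```

View pics/w2.png

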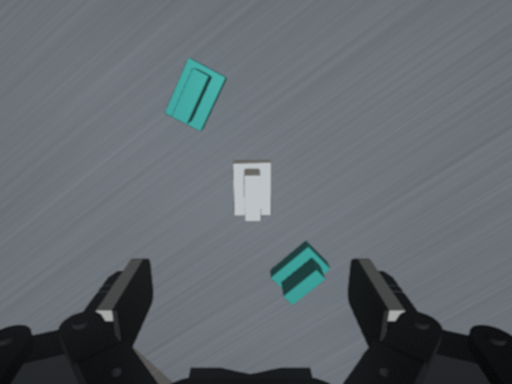

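The wrist view shows the white insert at (252,190), between the turquoise ones at (196,95) and (300,272). Next I'll work out the descent.

```bash
cat >> h.py <<'E'
def tcp_cal():
    """TCP by wrist calibration (camera mount in tool known from start)"""
    c=np.linalg.inv(r.calibration("wrist")["camera_from_world"]); t,Q=tool()
    return c[:3,3]-Q.apply([0.07937,0.00076,-0.13354])
E
python3 - <<'E'
from h import *
np.set_printoptions(precision=5,suppress=True)
print(tool()[0],tcp_cal(),r.sense()["joint_velocities"])
im,W=cloud("wrist"); t,Q=tool(); print(t,tcp_cal())
a=rect(W,near(W,t,.05,.01,.018));b=rect(W,near(W,t,.05,.03,.042)); print(a,b)
p=np.array([.5*(a[1][0][0]+b[1][0][0]),.5*(a[1][0][1]+b[1][0][1]),24])/1000
print(rel(p,down(54.9)))
E
```

```text
[0.4719 0.2972 0.1406] [0.47183 0.29739 0.1406 ] [ 0.01149 -0.00216  0.00031 -0.0026  -0.00017 -0.00291]
[0.4718  0.29737 0.14065] [0.47174 0.29754 0.14063]
(1209, ((475.58221435546875, 297.7030029296875), (29.655433654785156, 44.470481872558594), 54.88701629638672)) (773, ((475.7426452636719, 297.6987609863281), (11.8780517578125, 36.71538543701172), 54.64494323730469))
(array([ -2.90955,   2.41381, 116.65125]), array([ 0.05639,  0.0143 , -0.76312]))
```

Emit:
servo_tool:
  increments:
    - {"dx": -2.9, "dy": 2.4, "dz": 35, "ax": 0, "ay": 0, "az": -0.8, "gripper": 0.3}
    - {"dx": -2.9, "dy": 2.4, "dz": 70, "ax": 0, "ay": 0, "az": -0.8, "gripper": 0.3}
    - {"dx": -2.9, "dy": 2.4, "dz": 95, "ax": 0, "ay": 0, "az": -0.8, "gripper": 0.3}
    - {"dx": -2.9, "dy": 2.4, "dz": 108, "ax": 0, "ay": 0, "az": -0.8, "gripper": 0.3}
    - {"dx": -2.9, "dy": 2.4, "dz": 116.5, "ax": 0, "ay": 0, "az": -0.8, "gripper": 0.3}
    - {"dx": -2.9, "dy": 2.4, "dz": 116.5, "ax": 0, "ay": 0, "az": -0.8, "gripper": 0.3}
    - {"dx": -2.9, "dy": 2.4, "dz": 116.5, "ax": 0, "ay": 0, "az": -0.8, "gripper": 0.3}

```text
clock: 2.75
tool_pos: [0.4769, 0.297, 0.0248]
tcp_rot: [0.948, 2.994, 0.002]
force: [-0.8, 0.7, 0.4]
width: 0.701
```

Emit:
servo_tool:
  increments:
    - {"dx": 0, "dy": 0, "dz": 0, "ax": 0, "ay": 0, "az": 0, "gripper": 1}
    - {"dx": 0, "dy": 0, "dz": 0, "ax": 0, "ay": 0, "az": 0, "gripper": 1}
    - {"dx": 0, "dy": 0, "dz": 0, "ax": 0, "ay": 0, "az": 0, "gripper": 1}
    - {"dx": 0, "dy": 0, "dz": 0, "ax": 0, "ay": 0, "az": 0, "gripper": 1}
    - {"dx": 0, "dy": 0, "dz": 0, "ax": 0, "ay": 0, "az": 0, "gripper": 1}
    - {"dx": 0, "dy": 0, "dz": 0, "ax": 0, "ay": 0, "az": 0, "gripper": 1}
  squeeze: 50

```text
clock: 3.35
tool_pos: [0.4767, 0.2965, 0.0243]
tcp_rot: [0.949, 2.994, 0.001]
force: [0.1, -0.6, 5.7]
width: 0.12
```

Run:
```python
from h import *
print(r.sense()["width"],r.sense()["force"])
print(rel([.52,.04,.17],down(92.6)))
```

```text
0.12011817733820154 [ 0.10909956 -0.62383644  5.66220564]
(array([-183.22809526, -184.54769662, -145.77100355]), array([  0.05210179,   0.06575831, -37.77564386]))
```

Emit:
servo_tool:
  increments:
    - {"dx": 0, "dy": 0, "dz": -15, "ax": 0, "ay": 0, "az": 0, "gripper": 1}
    - {"dx": 0, "dy": 0, "dz": -45, "ax": 0, "ay": 0, "az": 0, "gripper": 1}
    - {"dx": 0, "dy": 0, "dz": -80, "ax": 0, "ay": 0, "az": 0, "gripper": 1}
    - {"dx": -25, "dy": -25, "dz": -110, "ax": 0, "ay": 0, "az": -6, "gripper": 1}
    - {"dx": -50, "dy": -50, "dz": -135, "ax": 0, "ay": 0, "az": -13, "gripper": 1}
    - {"dx": -80, "dy": -80, "dz": -146, "ax": 0, "ay": 0, "az": -20, "gripper": 1}
    - {"dx": -110, "dy": -110, "dz": -146, "ax": 0, "ay": 0, "az": -27, "gripper": 1}
    - {"dx": -140, "dy": -140, "dz": -146, "ax": 0, "ay": 0, "az": -33, "gripper": 1}
    - {"dx": -165, "dy": -165, "dz": -146, "ax": 0, "ay": 0, "az": -37.8, "gripper": 1}
    - {"dx": -183, "dy": -184.5, "dz": -146, "ax": 0, "ay": 0, "az": -37.8, "gripper": 1}
    - {"dx": -183, "dy": -184.5, "dz": -146, "ax": 0, "ay": 0, "az": -37.8, "gripper": 1}
    - {"dx": -183, "dy": -184.5, "dz": -146, "ax": 0, "ay": 0, "az": -37.8, "gripper": 1}

```text
clock: 4.55
tool_pos: [0.5191, 0.0397, 0.1697]
tcp_rot: [0.069, -3.14, -0.001]
force: [-1.0, -0.6, -0.2]
width: 0.128
```

Run:
```python
from h import *
im,W=cloud("wrist"); cv2.imwrite("pics/w3.png",im)
t,Q=tool();print(t,r.sense()["clock"],r.sense()["width"],Q.as_matrix().round(3).tolist())
np.savez("w3.npz",W=W,im=im)
m=near(W,(.562,.0195),.12,.03,.042)
print("mani",rect(W,m),np.nanmedian(W[m][:,2]))
c=np.array((.5601,.0615));m=near(W,c,.04,.015,.029);print("floor",rect(W,m),np.nanmedian(W[m][:,2]))
m=near(W,(.564,-.03),.05,.055,.1);print("nip",rect(W,m))
m=near(W,t[:2],.06,.1,.17);print("held",rect(W,m))
```

```text
[0.51902627 0.04037691 0.16969884] 4.6 0.1286297971899123 [[-0.999, -0.045, -0.0], [-0.045, 0.999, 0.0], [0.0, 0.0, -1.0]]
mani (11017, ((564.540771484375, 20.312721252441406), (84.97526550292969, 170.79119873046875), 2.5814902782440186)) 0.03505987714623543
floor (527, ((552.1730346679688, 71.17314147949219), (70.65415954589844, 18.8133544921875), 17.777437210083008)) 0.02126208281355474
nip (686, ((562.887939453125, -24.115842819213867), (26.16769790649414, 23.710933685302734), 52.7823600769043))
held (2555, ((506.3592529296875, 40.034461975097656), (22.200977325439453, 36.08988571166992), 2.4173080921173096))
```

View pics/w3.png

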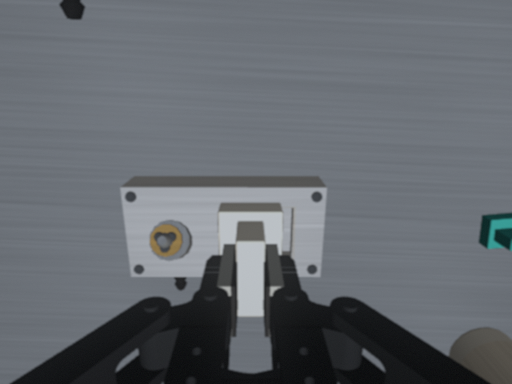

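Run:
```python
from h import *
d=np.load("w3.npz");W=d["W"]; t,Q=tool(); L=Q.inv().apply((W-t).reshape(-1,3)).reshape(W.shape)*1000
for v in range(196,262,4):
    print(v,[L[v,u].round(1).tolist() for u in (226,250,274)])
s=(abs(L[...,0])<40)&(abs(L[...,1])<25)&(L[...,2]>8)&(L[...,2]<40)
for z in range(4,32,2):
    k=(abs(L[...,0])<40)&(abs(L[...,1])<25)&(L[...,2]>z)&(L[...,2]<z+2)
    if k.sum()>5: q=L[k]; print(z,k.sum(),np.percentile(q,[2,98],axis=0).round(1).tolist())
```

```text
196 [[-10.2, -20.1, 133.7], [-10.6, -0.3, 134.7], [-10.8, 19.7, 135.4]]
200 [[-14.1, -20.3, 134.8], [-14.2, -0.3, 135.2], [-13.9, 19.7, 134.2]]
204 [[23.1, -11.9, 21.9], [22.8, -0.2, 22.5], [22.7, 11.5, 22.8]]
208 [[23.5, -11.4, 15.3], [23.1, -0.2, 16.3], [23.3, 11.0, 15.6]]
212 [[23.0, -11.1, 11.2], [22.5, -0.2, 12.5], [22.5, 10.8, 12.5]]
216 [[20.7, -11.3, 12.0], [21.0, -0.2, 11.5], [20.9, 10.8, 11.8]]
220 [[18.6, -11.3, 12.5], [19.0, -0.2, 11.6], [19.0, 10.8, 11.4]]
224 [[17.0, -11.3, 11.5], [18.9, -0.2, 7.0], [17.0, 10.8, 11.4]]
228 [[14.5, -11.4, 12.6], [19.1, -0.2, 2.2], [15.3, 10.8, 10.7]]
232 [[nan, nan, nan], [19.1, -0.2, -2.0], [13.1, 10.9, 11.1]]
236 [[11.5, -11.3, 10.4], [19.0, -0.2, -5.6], [10.8, 11.0, 11.8]]
240 [[9.3, -11.4, 10.7], [18.7, -0.2, -8.8], [8.8, 11.0, 11.7]]
244 [[9.9, -11.0, 5.3], [17.6, -0.2, -10.2], [9.6, 10.6, 6.0]]
248 [[10.0, -10.8, 1.3], [16.3, -0.2, -11.0], [9.7, 10.3, 1.9]]
252 [[9.3, -10.6, -1.2], [14.6, -0.2, -11.3], [9.5, 10.1, -1.5]]
256 [[9.9, -10.3, -5.9], [12.3, -0.2, -10.4], [10.1, 9.8, -6.2]]
260 [[9.5, -10.1, -8.6], [11.0, -0.2, -11.1], [9.8, 9.6, -9.1]]
4 90 [[9.4, -11.9, 4.1], [19.5, 11.1, 5.9]]
6 52 [[9.3, -8.4, 6.1], [19.5, 10.2, 8.0]]
8 66 [[7.8, -14.3, 8.1], [22.2, 13.9, 10.0]]
10 1321 [[4.0, -14.4, 10.2], [23.1, 14.5, 11.9]]
12 292 [[3.4, -15.0, 12.0], [23.5, 14.9, 13.9]]
14 102 [[22.7, -13.8, 14.0], [23.6, 13.7, 16.0]]
16 78 [[22.7, -14.1, 16.1], [23.7, 14.1, 17.9]]
18 93 [[22.7, -14.1, 18.1], [23.5, 13.7, 19.9]]
20 94 [[22.6, -14.2, 20.1], [23.4, 14.3, 21.9]]
22 71 [[22.6, -12.7, 22.1], [23.4, 13.7, 23.9]]
```

Run:
```python
from h import *
print(tool()[0],tcp_cal()); print(rel([.56365,.0624,.0690],down(92.58)))
```

```text
[0.51902627 0.04037691 0.16969884] [0.51930719 0.04000599 0.16966117]
(array([-45.60565375,  19.92777483, 100.69536992]), array([ 0.02830864, -0.01675212,  0.01826467]))
```

Emit:
servo_tool:
  increments:
    - {"dx": -23, "dy": 10, "dz": 30, "ax": 0, "ay": 0, "az": 0, "gripper": 1}
    - {"dx": -45.4, "dy": 20.1, "dz": 60, "ax": 0, "ay": 0, "az": 0, "gripper": 1}
    - {"dx": -45.4, "dy": 20.1, "dz": 90, "ax": 0, "ay": 0, "az": 0, "gripper": 1}
    - {"dx": -45.4, "dy": 20.1, "dz": 100.7, "ax": 0, "ay": 0, "az": 0, "gripper": 1}
    - {"dx": -45.4, "dy": 20.1, "dz": 100.7, "ax": 0, "ay": 0, "az": 0, "gripper": 1}
    - {"dx": -45.4, "dy": 20.1, "dz": 100.7, "ax": 0, "ay": 0, "az": 0, "gripper": 1}
    - {"dx": -45.4, "dy": 20.1, "dz": 100.7, "ax": 0, "ay": 0, "az": 0, "gripper": 1}

```text
clock: 5.3
tool_pos: [0.565, 0.0623, 0.0709]
tcp_rot: [-0.072, 3.138, -0.0]
force: [-0.0, 0.3, -0.5]
width: 0.127
```

Run:
```python
from h import *
im,W=cloud("wrist"); cv2.imwrite("pics/w4.png",cv2.resize(im[140:300,110:390],None,fx=2.5,fy=2.5))
t,Q=tool();print(t,tcp_cal());a=rect(W,near(W,(.562,.0195),.12,.033,.038));print(a)
L=Q.inv().apply((W-t).reshape(-1,3)).reshape(W.shape)*1000
k=(abs(L[...,0])<40)&(abs(L[...,1])<25)&(L[...,2]>14)&(L[...,2]<22); print(np.median(L[k],0))
print(rel([.56365,.0624,.0690],down(92.58)))
```

```text
[0.56503344 0.06218981 0.07087147] [0.56531349 0.06180675 0.0708669 ]
(32630, ((564.8571166992188, 20.02442169189453), (85.1146469116211, 171.16128540039062), 2.68357515335083))
[23.16608096  0.97539759 17.76431037]
(array([1.37854513, 0.27383374, 1.86685125]), array([-0.01276189,  0.18991607,  0.04846301]))
```

View pics/w4.png

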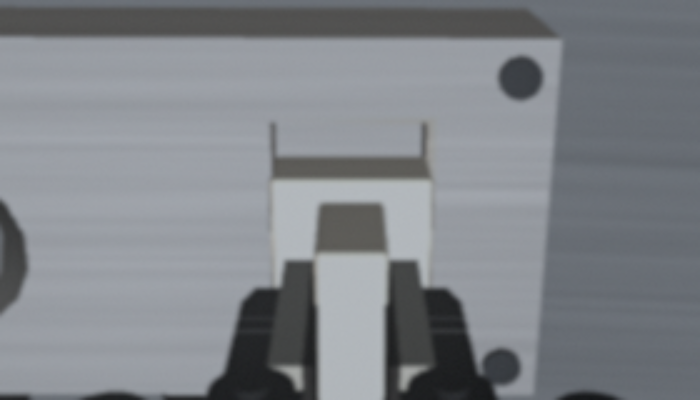

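Emit:
servo_tool:
  increments:
    - {"dx": 1.2, "dy": 0, "dz": 4, "ax": 0, "ay": 0, "az": 0, "gripper": 1}
    - {"dx": 1.2, "dy": 0, "dz": 7, "ax": 0, "ay": 0, "az": 0, "gripper": 1}
    - {"dx": 1.2, "dy": 0, "dz": 10, "ax": 0, "ay": 0, "az": 0, "gripper": 1}
    - {"dx": 1.2, "dy": 0, "dz": 13, "ax": 0, "ay": 0, "az": 0, "gripper": 1}
    - {"dx": 1.2, "dy": 0, "dz": 15, "ax": 0, "ay": 0, "az": 0, "gripper": 1}

```text
clock: 5.85
tool_pos: [0.5625, 0.0621, 0.0534]
tcp_rot: [0.072, -3.141, -0.0]
force: [0.4, 0.4, -0.5]
width: 0.127
```

Emit:
servo_tool:
  increments:
    - {"dx": 0, "dy": 0, "dz": 2, "ax": 0, "ay": 0, "az": 0, "gripper": 1}
    - {"dx": 0, "dy": 0, "dz": 4, "ax": 0, "ay": 0, "az": 0, "gripper": 1}
    - {"dx": 0, "dy": 0, "dz": 6, "ax": 0, "ay": 0, "az": 0, "gripper": 1}
    - {"dx": 0, "dy": 0, "dz": 7, "ax": 0, "ay": 0, "az": 0, "gripper": 1}

```text
clock: 6.25
tool_pos: [0.5625, 0.0621, 0.0466]
tcp_rot: [0.072, -3.141, 0.0]
force: [0.8, 0.5, -1.6]
width: 0.126
```

Entered freely to 46.6 mm (seat is at about 46.3). Now I'll press.

Emit:
servo_tool:
  increments:
    - {"dx": 0, "dy": 0, "dz": 1, "ax": 0, "ay": 0, "az": 0, "gripper": 1}
    - {"dx": 0, "dy": 0, "dz": 2, "ax": 0, "ay": 0, "az": 0, "gripper": 1}
    - {"dx": 0, "dy": 0, "dz": 2.5, "ax": 0, "ay": 0, "az": 0, "gripper": 1}
    - {"dx": 0, "dy": 0, "dz": 2.5, "ax": 0, "ay": 0, "az": 0, "gripper": 1}

```text
clock: 6.65
tool_pos: [0.5626, 0.0621, 0.0463]
tcp_rot: [0.073, -3.14, 0.0]
force: [-7.8, -0.8, 16.3]
width: 0.127
```

Emit:
servo_tool:
  increments:
    - {"dx": 0, "dy": 0, "dz": 0.5, "ax": 0, "ay": 0, "az": 0, "gripper": 1}
    - {"dx": 0, "dy": 0, "dz": 0.5, "ax": 0, "ay": 0, "az": 0, "gripper": 1}
    - {"dx": 0, "dy": 0, "dz": -2.3, "ax": 0, "ay": 0, "az": 0, "gripper": 1}
    - {"dx": 0, "dy": 0, "dz": -2.3, "ax": 0, "ay": 0, "az": 0, "gripper": 0.5}
    - {"dx": 0, "dy": 0, "dz": -2.3, "ax": 0, "ay": 0, "az": 0, "gripper": 0.5}
    - {"dx": 0, "dy": 0, "dz": -2.3, "ax": 0, "ay": 0, "az": 0, "gripper": 0.5}
    - {"dx": 0, "dy": 0, "dz": -10, "ax": 0, "ay": 0, "az": 0, "gripper": 0.5}
    - {"dx": 0, "dy": 0, "dz": -40, "ax": 0, "ay": 0, "az": 0, "gripper": 0.3}
    - {"dx": 0, "dy": 0, "dz": -80, "ax": 0, "ay": 0, "az": 0, "gripper": 0.1}
    - {"dx": 0, "dy": 0, "dz": -110, "ax": 0, "ay": 0, "az": 0, "gripper": 0}
    - {"dx": 0, "dy": 0, "dz": -110, "ax": 0, "ay": 0, "az": 0, "gripper": 0}
    - {"dx": 0, "dy": 0, "dz": -110, "ax": 0, "ay": 0, "az": 0, "gripper": 0}

```text
clock: 7.85
tool_pos: [0.5632, 0.0621, 0.1554]
tcp_rot: [-0.072, 3.139, -0.0]
force: [-1.1, -0.3, -0.6]
width: 0.997
```

Run:
```python
from h import *
im,W=cloud("wrist"); np.savez("w5.npz",W=W); cv2.imwrite("pics/w5.png",im)
t,Q=tool();print(t,tcp_cal(),r.sense()["clock"])
a=rect(W,near(W,(.5645,.02),.12,.033,.038));print(a)
print("fin",rect(W,near(W,t,.06,.05,.065)), np.median(W[near(W,t,.03,.045,.07)][:,2]))
# target tool above the coupler
print(rel([.5310,-.2555,.19],down(94)))
```

```text
[0.56215717 0.06213297 0.15387591] [0.56243686 0.06175927 0.15388924] 7.9
(19656, ((564.8667602539062, 20.05970001220703), (84.69056701660156, 171.23074340820312), 2.747833251953125))
fin (818, ((561.8651123046875, 63.13521194458008), (36.14720153808594, 11.533991813659668), 2.5085525512695312)) 0.05691454550510898
(array([  45.71298631, -315.86745428,  -36.11782228]), array([ 0.00441363, -0.03537867, -1.37156328]))
```

View pics/w5.png

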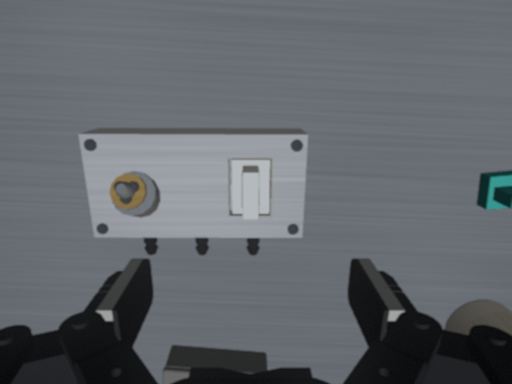

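The insert sits flush: fin top at 57 mm measured, about 58 after the 1 mm depth bias, and centred to about 1 mm. The picture shows it at (250,187) in the recess, with the nipple at (130,192). Now I'll move above the coupler.

Emit:
servo_tool:
  increments:
    - {"dx": 6, "dy": -40, "dz": -20, "ax": 0, "ay": 0, "az": -1.4, "gripper": 0}
    - {"dx": 12, "dy": -85, "dz": -36, "ax": 0, "ay": 0, "az": -1.4, "gripper": 0}
    - {"dx": 19, "dy": -130, "dz": -36, "ax": 0, "ay": 0, "az": -1.4, "gripper": 0}
    - {"dx": 26, "dy": -177, "dz": -36, "ax": 0, "ay": 0, "az": -1.4, "gripper": 0}
    - {"dx": 32, "dy": -224, "dz": -36, "ax": 0, "ay": 0, "az": -1.4, "gripper": 0}
    - {"dx": 38, "dy": -270, "dz": -36, "ax": 0, "ay": 0, "az": -1.4, "gripper": 0}
    - {"dx": 45.7, "dy": -316, "dz": -36, "ax": 0, "ay": 0, "az": -1.4, "gripper": 0}
    - {"dx": 45.7, "dy": -316, "dz": -36, "ax": 0, "ay": 0, "az": -1.4, "gripper": 0}
    - {"dx": 45.7, "dy": -316, "dz": -36, "ax": 0, "ay": 0, "az": -1.4, "gripper": 0}
    - {"dx": 45.7, "dy": -316, "dz": -36, "ax": 0, "ay": 0, "az": -1.4, "gripper": 0}
    - {"dx": 45.7, "dy": -316, "dz": -36, "ax": 0, "ay": 0, "az": -1.4, "gripper": 0}

```text
clock: 9.0
tool_pos: [0.5314, -0.254, 0.1896]
tcp_rot: [0.113, -3.139, -0.002]
force: [0.2, 0.0, -0.1]
width: 1.001
```

Run:
```python
from h import *
im,W=cloud("wrist"); np.savez("w6.npz",W=W); cv2.imwrite("pics/w6.png",cv2.resize(im[100:300,150:350],None,fx=3,fy=3))
t,Q=tool();print(t,tcp_cal(),r.sense()["clock"])
for z in ((.069,.074),(.062,.0675),(.03,.062),(.028,.068)): print(z,rect(W,near(W,t,.04,*z)))
```

```text
[ 0.53158392 -0.25404999  0.18988016] [ 0.53188625 -0.25442683  0.18987373] 9.05
(0.069, 0.074) (687, ((531.1575317382812, -255.62840270996094), (22.985942840576172, 22.870805740356445), 84.25022888183594))
(0.062, 0.0675) (329, ((531.2894897460938, -255.73158264160156), (26.23513412475586, 25.99868392944336), 9.037670135498047))
(0.03, 0.062) (267, ((519.010498046875, -257.5113830566406), (1.8916637897491455, 25.48989486694336), 7.831517219543457))
(0.028, 0.068) (618, ((531.2462768554688, -255.73789978027344), (26.345911026000977, 25.981904983520508), 9.109654426574707))
```

View pics/w6.png

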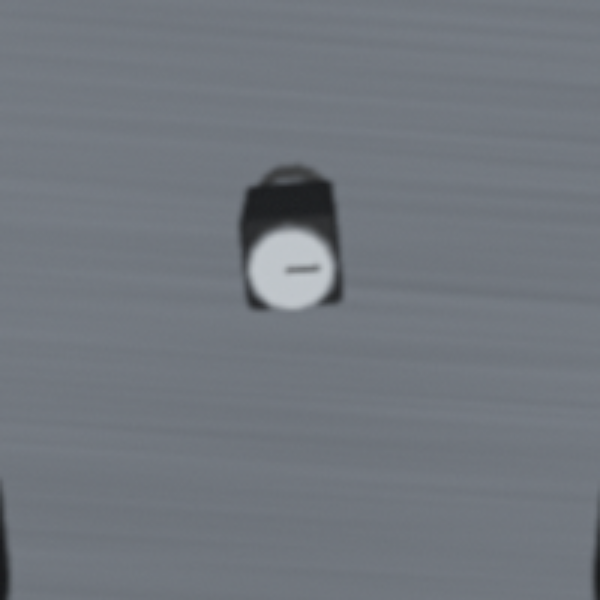

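Run:
```python
from h import *
print(rel([.53125,-.2557,.034],down(99)))
```

```text
(array([  0.36107873,  -1.72411976, 155.87929278]), array([ 0.03909581, -0.03191028, -4.85567193]))
```

Emit:
servo_tool:
  increments:
    - {"dx": 0.5, "dy": -1.5, "dz": 40, "ax": 0, "ay": 0, "az": -4.9, "gripper": 0.1}
    - {"dx": 0.5, "dy": -1.5, "dz": 80, "ax": 0, "ay": 0, "az": -4.9, "gripper": 0.1}
    - {"dx": 0.5, "dy": -1.5, "dz": 115, "ax": 0, "ay": 0, "az": -4.9, "gripper": 0.1}
    - {"dx": 0.5, "dy": -1.5, "dz": 140, "ax": 0, "ay": 0, "az": -4.9, "gripper": 0.1}
    - {"dx": 0.5, "dy": -1.5, "dz": 156, "ax": 0, "ay": 0, "az": -4.9, "gripper": 0.1}
    - {"dx": 0.5, "dy": -1.5, "dz": 156, "ax": 0, "ay": 0, "az": -4.9, "gripper": 0.1}
    - {"dx": 0.5, "dy": -1.5, "dz": 156, "ax": 0, "ay": 0, "az": -4.9, "gripper": 0.5}
    - {"dx": 0.5, "dy": -1.5, "dz": 156, "ax": 0, "ay": 0, "az": -4.9, "gripper": 1}
    - {"dx": 0.5, "dy": -1.5, "dz": 156, "ax": 0, "ay": 0, "az": -4.9, "gripper": 1}
    - {"dx": 0.5, "dy": -1.5, "dz": 156, "ax": 0, "ay": 0, "az": -4.9, "gripper": 1}
    - {"dx": 0.5, "dy": -1.5, "dz": 156, "ax": 0, "ay": 0, "az": -4.9, "gripper": 1}
    - {"dx": 0.5, "dy": -1.5, "dz": 156, "ax": 0, "ay": 0, "az": -4.9, "gripper": 1}
  squeeze: 80

```text
clock: 10.25
tool_pos: [0.532, -0.2579, 0.0359]
tcp_rot: [-0.244, 3.13, -0.003]
force: [-0.2, 0.2, 6.0]
width: 0.293
```

```bash
cat >> h.py <<'E'
def nipR(yaw_deg):
    Y=R.from_euler('z',yaw_deg,degrees=True); return Y*R.from_euler('y',-0.44)
E
python3 - <<'E'
from h import *
N=nipR(2.62); print("n",N.apply([0,0,1]))
O=np.array([.5669,-.0249,.047])
for f in ("w3","w5"):
    W=np.load(f+".npz")["W"]; L=N.inv().apply((W-O).reshape(-1,3))*1000
    L=L[(abs(L[:,0])<25)&(abs(L[:,1])<25)]
    for z0,z1 in ((-8,-3),(-3,2),(2,7),(7,11),(11,14),(14,18),(18,22),(22,26)):
        q=L[(L[:,2]>z0)&(L[:,2]<z1)]
        if len(q)>8:
            rr=cv2.minAreaRect(q[:,:2].astype(np.float32)); ce,ra=cv2.minEnclosingCircle(q[:,:2].astype(np.float32))
            print(f,z0,z1,len(q),np.percentile(q,[3,97],axis=0).round(1).tolist(),"circ",np.round(ce,1),round(ra,1))
E
```

```text
n [-0.42549422 -0.01947041  0.90475166]
w3 -8 -3 619 [[-22.6, -23.7, -7.7], [-2.1, 23.8, -3.1]] circ [-11.1   0.1] 26.9
w3 -3 2 728 [[-24.9, -19.8, -2.8], [14.9, 20.8, 1.1]] circ [-11.4  -0. ] 27.9
w3 7 11 39 [[-11.2, -9.4, 9.3], [11.6, 12.9, 11.0]] circ [0.  0.6] 12.9
w3 11 14 478 [[-11.2, -10.9, 11.2], [11.5, 12.3, 13.5]] circ [0.  0.6] 12.9
w3 14 18 124 [[-6.4, -6.7, 14.6], [8.6, 8.7, 17.9]] circ [-0.1  0.8] 9.3
w3 18 22 91 [[-5.0, -4.9, 18.1], [6.2, 6.3, 21.8]] circ [0.3 0.9] 7.2
w3 22 26 99 [[-4.0, -2.5, 22.1], [3.5, 4.7, 24.8]] circ [-0.2  0.8] 4.7
w5 -8 -3 787 [[-22.7, -23.9, -7.8], [11.1, 24.0, -3.1]] circ [-10.2  -0.2] 27.1
w5 -3 2 914 [[-24.7, -21.0, -2.9], [15.0, 20.6, 1.1]] circ [-11.6   0.1] 28.2
w5 7 11 63 [[-11.8, -9.6, 8.1], [12.2, 13.1, 11.0]] circ [-0.2  0.4] 13.0
w5 11 14 578 [[-11.4, -11.0, 11.1], [11.5, 12.1, 13.3]] circ [0.1 0.4] 13.1
w5 14 18 158 [[-6.4, -6.9, 14.3], [8.9, 8.7, 17.9]] circ [-0.2  0.5] 9.3
w5 18 22 115 [[-5.2, -4.5, 18.1], [6.5, 6.4, 21.9]] circ [0.2 1.1] 7.6
w5 22 26 121 [[-3.6, -2.7, 22.2], [3.6, 4.2, 25.2]] circ [-0.2  1. ] 4.8
```

The measured nipple axis fits the expected frame: offset (0, 0.6) mm, with collar radius 13 and face at 12 mm matching. Now I'll lift the coupler and check how it sits in the jaws.

Emit:
servo_tool:
  increments:
    - {"dx": 0, "dy": 0, "dz": -20, "ax": 0, "ay": 0, "az": 0, "gripper": 1}
    - {"dx": 0, "dy": 0, "dz": -60, "ax": 0, "ay": 0, "az": 0, "gripper": 1}
    - {"dx": 0, "dy": 0, "dz": -105, "ax": 0, "ay": 0, "az": 0, "gripper": 1}
    - {"dx": 0, "dy": 0, "dz": -130, "ax": 0, "ay": 0, "az": 0, "gripper": 1}
    - {"dx": 0, "dy": 0, "dz": -130, "ax": 0, "ay": 0, "az": 0, "gripper": 1}
    - {"dx": 0, "dy": 0, "dz": -130, "ax": 0, "ay": 0, "az": 0, "gripper": 1}

```text
clock: 10.85
tool_pos: [0.5307, -0.257, 0.1638]
tcp_rot: [0.244, -3.132, -0.0]
force: [-0.2, -0.2, -4.1]
width: 0.293
```

Run:
```python
from h import *
im,W=cloud("wrist")
t,Q=tool();print(t,tcp_cal(),r.sense()["clock"],r.sense()["width"])
L=Q.inv().apply((W-tcp_cal()).reshape(-1,3)).reshape(W.shape)*1000
for z in range(-36,42,4):
    k=(abs(L[...,0])<30)&(abs(L[...,1])<14.5)&(L[...,2]>z)&(L[...,2]<z+4)
    if k.sum()>5: q=L[k]; print(z,k.sum(),np.percentile(q,[3,50,97],axis=0)[:,:2].round(1).tolist())
N=nipR(2.62); n=N.apply([0,0,1]); O=np.array([.5669,-.0243,.048])
y=N.apply([0,1,0]); T=R.from_matrix(np.stack([np.cross(y,-n),y,-n],1))
print(rel(O+n*.081,T))
```

```text
[ 0.52994071 -0.25651406  0.16239551] [ 0.53029058 -0.25694494  0.16234299] 10.9 0.29381731498819375
-36 1069 [[-8.8, -13.8], [6.4, -0.4], [12.2, 11.3]]
-32 1771 [[-10.9, -13.8], [9.2, -1.2], [13.6, 14.1]]
-28 472 [[9.3, -13.6], [13.3, -0.3], [14.0, 13.3]]
-24 385 [[9.5, -13.6], [13.3, 0.2], [13.9, 13.6]]
-20 360 [[9.4, -13.6], [13.3, 0.2], [13.9, 13.2]]
-16 331 [[9.4, -13.8], [13.3, -0.2], [13.9, 13.3]]
-12 320 [[9.4, -13.6], [13.2, -0.2], [13.8, 13.1]]
-8 284 [[9.3, -13.8], [13.2, 0.2], [13.7, 13.2]]
-4 271 [[9.5, -13.4], [13.2, -0.3], [13.7, 13.1]]
0 226 [[9.3, -13.5], [13.2, 0.2], [13.7, 13.6]]
4 211 [[12.5, -11.2], [13.2, 0.6], [13.8, 12.4]]
8 152 [[12.5, -10.7], [13.2, 0.6], [14.0, 11.5]]
12 119 [[11.5, -7.0], [13.5, 0.6], [14.3, 7.8]]
16 127 [[10.6, -8.7], [13.0, 0.1], [14.1, 9.8]]
20 124 [[8.5, -9.8], [12.8, 1.6], [14.1, 11.1]]
24 135 [[6.6, -11.1], [12.4, 0.1], [14.1, 12.3]]
28 47 [[5.3, -11.8], [12.4, 2.2], [13.8, 12.6]]
32 147 [[5.6, -10.4], [11.8, 0.6], [13.4, 12.4]]
(array([-38.32603377, 227.37890555,  41.46877286]), array([  1.48898744, -25.31133416,   6.17896821]))
```

Emit:
servo_tool:
  increments:
    - {"dx": -5, "dy": 30, "dz": 0, "ax": 0.3, "ay": -4, "az": 1, "gripper": 1}
    - {"dx": -10, "dy": 65, "dz": 0, "ax": 0.5, "ay": -8, "az": 2, "gripper": 1}
    - {"dx": -16, "dy": 100, "dz": 0, "ax": 0.7, "ay": -12, "az": 3, "gripper": 1}
    - {"dx": -22, "dy": 135, "dz": 0, "ax": 0.9, "ay": -16, "az": 4, "gripper": 1}
    - {"dx": -28, "dy": 170, "dz": 0, "ax": 1.2, "ay": -20, "az": 5, "gripper": 1}
    - {"dx": -34, "dy": 200, "dz": 8, "ax": 1.5, "ay": -25.3, "az": 6.2, "gripper": 1}
    - {"dx": -38.5, "dy": 227.4, "dz": 18, "ax": 1.5, "ay": -25.3, "az": 6.2, "gripper": 1}
    - {"dx": -38.5, "dy": 227.4, "dz": 30, "ax": 1.5, "ay": -25.3, "az": 6.2, "gripper": 1}
    - {"dx": -38.5, "dy": 227.4, "dz": 41.5, "ax": 1.5, "ay": -25.3, "az": 6.2, "gripper": 1}
    - {"dx": -38.5, "dy": 227.4, "dz": 41.5, "ax": 1.5, "ay": -25.3, "az": 6.2, "gripper": 1}
    - {"dx": -38.5, "dy": 227.4, "dz": 41.5, "ax": 1.5, "ay": -25.3, "az": 6.2, "gripper": 1}
    - {"dx": -38.5, "dy": 227.4, "dz": 41.5, "ax": 1.5, "ay": -25.3, "az": 6.2, "gripper": 1}

```text
clock: 12.1
tool_pos: [0.5343, -0.0276, 0.1232]
tcp_rot: [-0.06, 2.698, 0.011]
force: [0.1, 0.1, -2.1]
width: 0.296
```

Run:
```python
from h import *
im,W=cloud("wrist"); np.savez("w7.npz",W=W); cv2.imwrite("pics/w7.png",im)
s=r.sense(); print(s["clock"],s["joint_positions"],s["width"],s["force"])
N=nipR(2.62); n=N.apply([0,0,1]); O=np.array([.5669,-.0243,.048])
y=N.apply([0,1,0]); T=R.from_matrix(np.stack([np.cross(y,-n),y,-n],1))
t,Q=tool();print(t,tcp_cal(),rel(O+n*.081,T))
L=N.inv().apply((W-O).reshape(-1,3))*1000; L=L[(abs(L[:,0])<25)&(abs(L[:,1])<20)]
for z0,z1 in ((9,14),(14,18),(18,22),(22,26),(28,42),(42,48),(50,66),(72,100)):
    q=L[(L[:,2]>z0)&(L[:,2]<z1)]
    if len(q)>5: print(z0,z1,len(q),np.percentile(q,[3,50,97],axis=0).round(1).tolist())
a=rect(W,near(W,(.5645,.02),.12,.033,.038));print(a)
```

```text
12.15 [-0.28318324 -0.1810037   2.22901022  0.21731089  0.68246349 -2.0390485 ] 0.29351519863655806 [-1.13578052 -0.02467188 -1.28768056]
[ 0.53441222 -0.02750038  0.12342045] [ 0.53430225 -0.02789132  0.12305023] (array([2.63360385, 1.71364703, 1.11029426]), array([-0.14865681,  0.16797708, -0.02641661]))
9 14 550 [[-13.0, -11.7, 9.8], [-7.0, -0.2, 11.3], [3.1, 11.3, 13.2]]
14 18 167 [[-7.3, -8.3, 14.2], [-5.5, -1.4, 16.2], [-1.2, 7.3, 17.8]]
18 22 82 [[-6.3, -5.1, 18.1], [-4.5, 0.4, 19.7], [-1.9, 4.7, 21.8]]
22 26 17 [[-4.9, -3.0, 22.0], [-4.3, -0.2, 22.5], [-3.6, 2.5, 23.1]]
42 48 145 [[-11.9, -12.4, 44.4], [-10.4, -0.8, 46.8], [-3.9, 10.9, 47.9]]
50 66 482 [[-12.6, -11.5, 51.5], [-11.3, -0.8, 58.3], [-6.0, 9.7, 65.6]]
72 100 2653 [[-12.3, -18.8, 73.7], [-11.6, -0.5, 88.7], [-7.5, 17.6, 99.4]]
(18725, ((564.42041015625, 20.713279724121094), (85.78736114501953, 170.7240753173828), 2.5113565921783447))
```

View pics/w7.png

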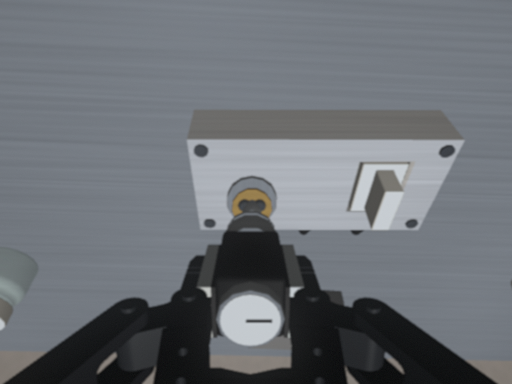

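The view shows the coupler mouth at (250,222), right behind the nipple at (250,205). The lateral correction is about 2 mm and 1 mm. I'll advance to just short of the balls.

Emit:
servo_tool:
  increments:
    - {"dx": 1.9, "dy": 1, "dz": 0, "ax": 0, "ay": 0, "az": 0, "gripper": 1}
    - {"dx": 1.9, "dy": 1, "dz": 8, "ax": 0, "ay": 0, "az": 0, "gripper": 1}
    - {"dx": 1.9, "dy": 1, "dz": 14, "ax": 0, "ay": 0, "az": 0, "gripper": 1}
    - {"dx": 1.9, "dy": 1, "dz": 19, "ax": 0, "ay": 0, "az": 0, "gripper": 1}
    - {"dx": 1.9, "dy": 1, "dz": 22, "ax": 0, "ay": 0, "az": 0, "gripper": 1}
    - {"dx": 1.9, "dy": 1, "dz": 22, "ax": 0, "ay": 0, "az": 0, "gripper": 1}
    - {"dx": 1.9, "dy": 1, "dz": 22, "ax": 0, "ay": 0, "az": 0, "gripper": 1}
  squeeze: 100

```text
clock: 12.85
tool_pos: [0.5414, -0.0252, 0.102]
tcp_rot: [-0.062, 2.699, 0.011]
force: [-0.3, 0.2, -1.5]
width: 0.289
```

```bash
cat > chk.py <<'E'
from h import *
im,W=cloud("wrist")
N=nipR(2.62); n=N.apply([0,0,1]); O=np.array([.5669,-.0243,.048])
t,Q=tool();s=r.sense();print(s["clock"],"tcp in N",N.inv().apply(t-O)*1000,N.inv().apply(tcp_cal()-O)*1000,"F in N",N.inv().apply(s["force"]),"ang",np.degrees(np.arccos(-Q.apply([0,0,1])@n)),"w",s["width"])
L=N.inv().apply((W-O).reshape(-1,3))*1000; L=L[(abs(L[:,0])<25)&(abs(L[:,1])<20)]
for z0,z1 in ((1,5),(5,9),(9,13),(14,18),(18,22),(22,26),(26,44),(44,60)):
    q=L[(L[:,2]>z0)&(L[:,2]<z1)]
    if len(q)>5: print(z0,z1,len(q),np.percentile(q,[3,50,97],axis=0).round(1).tolist())
E
python3 chk.py
```

```text
12.9 tcp in N [ 0.07106528  0.22786268 59.83808355] [-0.21837578 -0.14366059 59.54711575] F in N [-1.97401777 -0.46261362 -2.45679616] ang 0.16125387703030075 w 0.29254664218290016
5 9 23 [[-13.4, -10.9, 7.1], [-11.3, -0.4, 8.4], [-6.1, 10.8, 9.0]]
9 13 266 [[-13.4, -12.4, 9.4], [-10.6, -3.3, 11.1], [-2.9, 9.3, 12.3]]
22 26 146 [[-14.4, -10.0, 22.1], [-13.0, 1.3, 24.5], [-6.6, 12.6, 25.8]]
26 44 496 [[-15.2, -9.5, 29.0], [-13.9, 1.2, 36.3], [-8.7, 11.9, 43.3]]
44 60 907 [[-15.0, -16.1, 45.1], [-14.2, 1.2, 54.6], [-10.3, 17.8, 59.6]]
```

Emit:
servo_tool:
  increments:
    - {"dx": -0.6, "dy": -0.6, "dz": 3, "ax": 0, "ay": 0, "az": 0, "gripper": 1}
    - {"dx": -0.6, "dy": -0.6, "dz": 6, "ax": 0, "ay": 0, "az": 0, "gripper": 1}
    - {"dx": -0.6, "dy": -0.6, "dz": 8.5, "ax": 0, "ay": 0, "az": 0, "gripper": 1}
    - {"dx": -0.6, "dy": -0.6, "dz": 10.5, "ax": 0, "ay": 0, "az": 0, "gripper": 1}
    - {"dx": -0.6, "dy": -0.6, "dz": 12, "ax": 0, "ay": 0, "az": 0, "gripper": 1}

```text
clock: 13.4
tool_pos: [0.5474, -0.0259, 0.092]
tcp_rot: [-0.062, 2.699, 0.011]
force: [-7.8, -1.4, 7.2]
width: 0.293
```

Emit:
servo_tool:
  increments:
    - {"dx": 0, "dy": 0, "dz": 1, "ax": 0, "ay": 0, "az": 0, "gripper": 1}
    - {"dx": 0, "dy": 0, "dz": 2, "ax": 0, "ay": 0, "az": 0, "gripper": 1}
    - {"dx": 0, "dy": 0, "dz": 3, "ax": 0, "ay": 0, "az": 0, "gripper": 1}

```text
clock: 13.7
tool_pos: [0.5486, -0.0259, 0.0888]
tcp_rot: [-0.062, 2.698, 0.011]
force: [-1.4, -3.4, 0.2]
width: 0.289
```

```bash
python3 chk.py
```

```text
13.75 tcp in N [ 0.72583877 -0.74371347 44.61860089] [ 0.41269714 -1.1208316  44.31753828] F in N [ 0.24212416 -2.59556982 -2.14589774] ang 0.19878879177178277 w 0.29013385451919155
1 5 21 [[-13.6, -9.0, 3.9], [-13.2, 0.8, 4.5], [-8.9, 7.5, 5.0]]
5 9 98 [[-13.7, -11.8, 5.2], [-12.0, -2.5, 7.2], [-5.6, 10.5, 8.8]]
9 13 108 [[-13.7, -10.8, 9.1], [-12.2, -0.3, 10.2], [-6.3, 11.5, 11.4]]
14 18 121 [[-14.2, -11.8, 14.2], [-12.4, 0.2, 15.9], [-6.0, 12.4, 17.9]]
18 22 134 [[-14.4, -10.5, 18.0], [-13.1, 0.5, 20.0], [-8.2, 10.4, 21.9]]
22 26 129 [[-14.4, -9.2, 22.1], [-13.2, 0.2, 24.0], [-10.0, 9.6, 25.8]]
26 44 912 [[-14.2, -16.2, 26.8], [-13.4, 0.2, 38.1], [-9.5, 16.3, 43.7]]
44 60 1635 [[-14.1, -18.0, 44.6], [-13.4, -0.2, 52.7], [-9.4, 18.0, 59.6]]
```

The force rose to about 10 N and then dropped, so it has snapped on. The mouth is at about 8.5 mm. I'll push on to home.

Emit:
servo_tool:
  increments:
    - {"dx": 0, "dy": 0, "dz": 1.5, "ax": 0, "ay": 0, "az": 0, "gripper": 1}
    - {"dx": 0, "dy": 0, "dz": 3, "ax": 0, "ay": 0, "az": 0, "gripper": 1}
    - {"dx": 0, "dy": 0, "dz": 4, "ax": 0, "ay": 0, "az": 0, "gripper": 1}
    - {"dx": 0, "dy": 0, "dz": 4, "ax": 0, "ay": 0, "az": 0, "gripper": 1}

```text
clock: 14.15
tool_pos: [0.5503, -0.0257, 0.0855]
tcp_rot: [-0.062, 2.699, 0.011]
force: [-5.7, -2.7, 4.7]
width: 0.292
```

```bash
python3 chk.py
```

```text
14.2 tcp in N [ 0.94256246 -0.64612593 41.07931354] [ 0.66786175 -1.02552299 40.79700847] F in N [-3.1030437  -2.67322971  7.33205548] ang 0.18097829018775902 w 0.2920109943840439
1 5 104 [[-13.6, -11.7, 1.1], [-11.8, -1.8, 2.9], [-5.6, 11.0, 4.8]]
5 9 122 [[-13.6, -11.0, 5.1], [-11.9, 0.3, 6.4], [-5.8, 11.8, 7.6]]
9 13 87 [[-14.4, -11.6, 10.4], [-12.4, 0.8, 12.0], [-6.5, 12.0, 12.9]]
14 18 129 [[-14.1, -10.3, 14.1], [-12.8, 0.3, 15.9], [-8.2, 10.9, 17.9]]
18 22 132 [[-14.1, -9.5, 18.1], [-12.9, 0.8, 19.9], [-9.8, 9.7, 21.9]]
22 26 118 [[-14.2, -8.4, 22.2], [-13.5, -0.2, 23.9], [-10.8, 8.5, 25.9]]
26 44 1132 [[-13.9, -17.3, 27.0], [-13.2, 0.3, 37.6], [-9.2, 17.3, 43.6]]
44 60 1777 [[-13.9, -17.9, 44.5], [-13.1, -0.1, 52.8], [-9.2, 18.0, 59.6]]
```

Emit:
servo_tool:
  increments:
    - {"dx": 0, "dy": 0, "dz": 1, "ax": 0, "ay": 0, "az": 0, "gripper": 1}
    - {"dx": 0, "dy": 0, "dz": 2, "ax": 0, "ay": 0, "az": 0, "gripper": 1}
    - {"dx": 0, "dy": 0, "dz": 3, "ax": 0, "ay": 0, "az": 0, "gripper": 1}
    - {"dx": 0, "dy": 0, "dz": 3, "ax": 0, "ay": 0, "az": 0, "gripper": 1}
    - {"dx": 0, "dy": 0, "dz": 3, "ax": 0, "ay": 0, "az": 0, "gripper": 1}
    - {"dx": 0, "dy": 0, "dz": 3, "ax": 0, "ay": 0, "az": 0, "gripper": 1}

```text
clock: 14.8
tool_pos: [0.5512, -0.0257, 0.0846]
tcp_rot: [-0.064, 2.699, 0.011]
force: [-31.1, -3.4, 35.0]
width: 0.294
```

```bash
python3 chk.py
```

```text
14.85 tcp in N [ 1.38555514 -0.64657824 39.85941885] [ 1.10794974 -1.03534178 39.57026947] F in N [-13.72730146  -2.53935404  43.8795174 ] ang 0.13120994288580892 w 0.291672801599585
1 5 127 [[-13.4, -11.6, 1.5], [-11.7, -2.4, 3.2], [-5.9, 11.2, 4.9]]
5 9 87 [[-13.3, -10.5, 5.0], [-11.8, 0.8, 5.6], [-5.8, 11.7, 6.8]]
9 13 118 [[-13.9, -11.5, 9.4], [-11.9, 0.3, 11.3], [-5.9, 12.2, 12.9]]
14 18 136 [[-14.0, -10.7, 14.2], [-12.7, -0.2, 16.1], [-8.1, 10.2, 17.9]]
18 22 132 [[-13.9, -9.4, 18.2], [-12.9, 0.3, 20.2], [-9.6, 9.6, 21.9]]
22 26 125 [[-14.1, -7.6, 22.1], [-13.1, 0.7, 24.0], [-10.9, 8.4, 26.0]]
26 44 1205 [[-13.5, -17.5, 26.9], [-12.9, -0.2, 37.3], [-8.7, 17.5, 43.5]]
44 60 1840 [[-13.5, -17.9, 44.5], [-12.7, 0.2, 52.6], [-8.7, 18.1, 59.6]]
```

It's bottomed at home: mouth at about 3.7 mm, net push about 46 N. I'll ease the push slightly while keeping it home, let it settle and verify.

Emit:
servo_tool:
  increments:
    - {"dx": 0, "dy": 0, "dz": -1, "ax": 0, "ay": 0, "az": 0, "gripper": 1}
    - {"dx": 0, "dy": 0, "dz": -1, "ax": 0, "ay": 0, "az": 0, "gripper": 1}
    - {"dx": 0, "dy": 0, "dz": -1, "ax": 0, "ay": 0, "az": 0, "gripper": 1}
    - {"dx": 0, "dy": 0, "dz": -1, "ax": 0, "ay": 0, "az": 0, "gripper": 1}
    - {"dx": 0, "dy": 0, "dz": -1, "ax": 0, "ay": 0, "az": 0, "gripper": 1}

```text
clock: 15.35
tool_pos: [0.5509, -0.0257, 0.0848]
tcp_rot: [-0.063, 2.699, 0.011]
force: [-19.8, -3.8, 21.6]
width: 0.295
```

```bash
cat > end.py <<'E'
from chk import *
cv2.imwrite("pics/w8.png",im)
m=near(W,(.5625,.0623),.05,.05,.065);print("fin",rect(W,m),np.median(W[m][:,2]))
print(r.sense()["joint_velocities"])
E
python3 end.py
```

```text
15.4 tcp in N [ 1.22363758 -0.67374282 40.12310977] [ 0.93980469 -1.04455882 39.83172993] F in N [-8.78235936 -2.97560736 28.90474853] ang 0.1584428416597854 w 0.2919368728809017
1 5 115 [[-13.6, -11.9, 1.2], [-12.1, -1.3, 3.0], [-6.0, 11.3, 4.9]]
5 9 100 [[-13.4, -10.8, 5.1], [-11.7, 0.3, 5.8], [-5.9, 11.5, 7.3]]
9 13 111 [[-14.1, -11.9, 9.9], [-12.4, 0.3, 11.4], [-6.0, 12.1, 12.9]]
14 18 140 [[-14.0, -10.6, 14.3], [-12.7, -0.2, 15.9], [-8.3, 10.7, 17.8]]
18 22 124 [[-14.1, -9.4, 18.3], [-12.9, 0.3, 20.1], [-10.1, 9.5, 21.9]]
22 26 121 [[-14.1, -7.8, 22.1], [-13.1, -0.2, 24.0], [-11.3, 8.1, 25.9]]
26 44 1190 [[-13.6, -17.5, 26.8], [-13.0, 0.2, 37.5], [-8.9, 17.5, 43.6]]
44 60 1817 [[-13.7, -18.0, 44.6], [-12.9, 0.2, 52.7], [-8.9, 18.0, 59.7]]
fin (1501, ((561.423095703125, 62.718875885009766), (37.2180061340332, 13.324402809143066), 3.5311365127563477)) 0.05671506901950199
[ 0.00041407 -0.00093629  0.00020075  0.00164605 -0.002055    0.00024171]
```

View pics/w8.png

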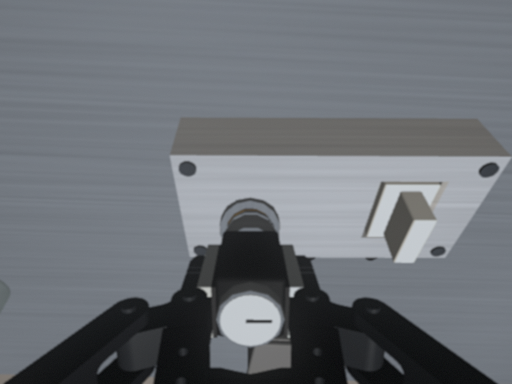

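The coupler is fully on the nipple at (250,225), the insert is seated at (405,215), and the push is about 30 N and steady. Handing in.

```bash
python3 -c "
from cell import r
print(r.finish_job())"
```

```text
the job is handed in; nothing more can be done
None
```

I pressed the white insert flush into the smaller manifold's recess with about 16 N and let it go. I then pushed the coupler onto the tilted nipple until it snapped and held it fully home. I handed the job in at about 15.4 s, still gripping with 100 N; it reports no verdict.

**Last checks:**
- **Insert:** the fin top read 56.7 mm. With the wrist camera's roughly 1 mm low depth bias that is about 58 mm, the seated height. It sits about 1 mm from the recess centre.
- **Coupler:** its mouth is about 4 mm from the boss and its axis within 0.2° of the nipple's, both worked out from the tool pose. The push along the nipple is about 29 N and steady.
- **Snap:** the force rose to about 10 N and then dropped near the expected depth. Further on it rose steeply at home.

**Disagreements and failures:**
- The top and wrist cameras differed by about 3 mm in x. I used the wrist camera throughout.
- TCP readings and camera measurements of the coupler's sideways position differed by about 1 mm.
- The first move call was refused as invalid input, and I resent it with every field filled in.
- I did not re-measure the bottle, slide box and jar at the end. The arm was never brought close to them.

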